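# Load the valve block and lock the fixture

### The arm

A 6-joint arm with a two-finger parallel gripper is mounted at the origin on the work surface. World frame = base frame: x ahead of the robot, y to its left, z up, the work surface at z = 0. Lengths are in mm, angles in rad, forces in N, time in s.
With the tool pointing down it reaches from about 350 to 975 mm from the base axis. Payload 7.1 kg.
Tool frame: the origin (TCP) lies at the very end of the fingers, on their centre line; the grasp point (between the pads) lies 19 mm behind it; z points along the fingers, y is the line along which they close (so a half turn about z gives the same grasp; the last joint's range is limited). The gripper opens to 88 mm and grips with 3 to 60 N. Pads are 20 mm wide; open, the fingers measure 115 mm over their backs; the gripper's body (75 mm by 178 mm) begins 61 mm behind the grasp point.
Start: joints at [-1.237, 0.423, 1.63, -0, 1.089, -0.019], TCP at [215.971, -586.482, 222.675] pointing down, gripper open.
Joint ranges: [-3, 3], [-0.9, 2.11], [0.09, 2.58], [-1.31, 4.45], [0.11, 2.69], [-2.54, 2.54]. Speed limits (rad/s): [2.39, 2.39, 3.01, 3.14, 3.14, 3.14].

### API

Orientations are given as a rotation vector (axis times angle).
In Python, from workcell import ctrl, optics gives the robot as it stands.
- The arm moves only by the shell command python3 -m jog 'ROWS'. ROWS is JSON, a list of rows, each a list of 7 numbers: the shift along the tool's x, y, z in units of 40 mm (1.0 is 40 mm), then the turn, a rotation vector about the tool's x, y, z in units of 6 degrees (1.0 is 6 degrees), then the opening, from 0 (shut) to 1 (fully open). A call has 1 to 20 rows; each row shifts and turns the commanded pose from where the row before left it, along the tool's axes as they then stand; what a row does not reach is not made up. A row lasts 1/10 s, in which the tool goes at most 50 mm and 8.59 degrees, less where a joint would pass 70% of its speed; a pose out of reach is approached as far as the arm can. A call is refused whole if a number of a shift passes 1 or a number of a turn 1, either way. A call with a gripper value outside its range is refused whole. The fingers move at their own pace and stop on an object; the grip force is fixed at half the most. Time passes only in rows, so rows that do not move let the fingers close. It gives the time, the measured TCP pose, the force, the opening and the grip force at its end, in the units of the state.
- ctrl.get_obs(): the state, without advancing time (a new reading comes with each control period).
- optics.get_image(name): name is "scene" or "top" or "wrist"; returns the picture (420x560x3 uint8, red, green, blue); there is no depth.
- optics.camera_model(name): a dict with "fov_y" (degrees; the focal length in pixels is half the picture's height over the tangent of half this angle, whatever the lens; pixels are square), "cx", "cy" (the principal point, pixels), "view" (4x4, takes a point from world to camera coordinates); the wrist camera has in their place "hand_eye" (4x4, takes a point from camera to tool coordinates, whose origin is the TCP and whose axes are the flange's). Camera axes: x right, y up, looking along -z (the intrinsics and any distortion apply to the point x, -y, -z); pixel columns grow to the right and rows downward; lengths in mm; the calibration is good to about 2 mm. The wrist camera is an equidistant fisheye: a pixel r from the principal point sees the ray r / f radians off the axis. A picture is of the moment at which its call begins: read the wrist's pose just before it. camera_model takes no time and is no camera call.
- ctrl.close_job(): hands the job in; it is judged then, once.
Trained networks look in the newest picture that a camera, given by its name, has taken for a name from the list of things; names that differ only in an ending like _2 or _b are one class to them, and where a whole thing is asked for, a point or a joint stands for the part that bears it (a point fixed in the world has none). Each returns a list of dicts, best first, with "conf" (0 to 1); they miss things now and then, are a little off and sometimes report something else, mostly with a low value. They report only what shows in the picture. A call takes as long as a camera call. They do not tell look-alikes from the thing itself.
- optics.masks_of(target, camera): "pixels" (420x560 bool, what is visible of it) and "extent" ([centre column, centre row, width, height] in pixels, round what is visible of it).
The state is a dict: "t": time; "qpos": joint angles; "qvel": joint speeds; "joint_torque": joint torques, N m; "ee_pos": TCP position; "orientation": TCP orientation; "ft_force": force on the tool from outside, world axes, zero at the start; "moment": the same for the moment, N m; "width": finger opening in mm; "grasp_force": force on a finger pad.
Only numpy, scipy, OpenCV 4.12 (cv2) and the standard library are available. Lean on these libraries where they do the work, as an engineer would, in place of code of your own. Each camera call takes 0.05 s, during which the arm holds its last target. There are 200 camera calls.

### The job

Load the long valve block into the pocket of the holding fixture and lock it in: lower it (do not let it drop in) until it sits fully home on the pocket floor, then swing the lever all the way shut across its top. The stop pin standing in the fixture keeps the lever from closing, so draw it out and park it upright in the open side notch of the fixture, its collar resting on the notch's top. Leave the other parts and tools on the bench where they lie.

Things in the scene. Friction and masses are not known exactly. Their poses are not given: they have to be found in the camera images.
- block: The long aluminium valve block, loose, 0.45 to 0.8 kg: 100 (its x) x 50 (its y) x 55 mm high, with flush dark port marks and a 16 mm round plug standing 6 mm out of the middle of each 50 mm wide end, 41 mm above the underside. Origin: centre of its underside, z up. Starts flat on the bench, upright. May go into the pocket either way round.
- block_top (a point): Centre of the valve block's top face, 55 mm above its origin.
- jig: The holding fixture, fixed. Origin on the bench under the pocket's centre, x along the pocket, y to the lever's post, z up. In mm: grey plate 30 high, x -62 to 62, y -45 to 105; at its -x end a boss 36 x 36 x 45 high at (-81, 27) with the pin's bore; at its +x end the pin rest, 45 high, x 62 to 110, y -45 to 8; lever post, diameter 30, at (0, 85).
- pocket (a point): Centre of the pocket's floor, 8 mm above the bench; axes as the fixture's. The pocket is 103 (x) x 53 (y) mm and 22 mm deep, mouth at height 30 mm with a 3 mm chamfer. The seated block stands 33 mm out of it, its top 63 mm above the bench.
- pin: The steel stop pin, loose, 113 mm long, 0.22 kg: shank 16 mm in diameter, 38 long; collar 32 in diameter, 8 thick; above it a round stem 20 in diameter, 67 long, to grasp from above. Origin: centre of the foot, z up the pin. Starts upright in its 18 mm bore, collar on the boss (lift over 40 mm to free it), where it blocks the lever at about 0.4 rad.
- pin_collar (a point): Centre of the underside of the pin's collar, 38 mm above the pin's foot.
- pin_grip (a point): Grasp point on the pin's stem, 100 mm above its foot, 13 mm below its top.
- bore (a point): Centre of the bore's mouth, on top of the boss 45 mm above the bench. The bore is 40 mm deep.
- notch (a point): The pin's parking place, on top of the pin rest 45 mm above the bench; axes as the fixture's. A slot 21 mm wide along y, cut through the rest's whole height, closed 10 mm to the +y side of this point, open at the -y side 25 mm from it. Lower the pin in from above or slide it in from -y: shank in the slot, collar's underside resting here.
- lever (a joint): The locking lever's angle in rad about the upright pivot: 0 = open, lying towards the fixture's -x; it grows counter-clockwise seen from above, up to 1.571 = shut, lying across the pocket towards the fixture's -y. It starts at 0 to 0.25, stays where it is left and needs about 1 N at the knob.
- lever_pivot (a point): The lever's pivot, on the post's axis, on the underside of the lever's arm, 66 mm above the bench. The arm is a flat steel bar 22 mm wide and 12 mm thick (66 to 78 mm above the bench), 3 mm clear of the top of a seated block; a nut on the pivot reaches 85 mm.
- lever_knob (a point): On the lever's upright black round knob, 22 mm in diameter, 45 mm tall, standing on the arm's end 140 mm from the pivot, from 78 to 123 mm above the bench; this point is at 111 mm, on the knob's axis. It can be pinched from above or pushed sideways.
- square_block: Bystander: a squarer aluminium valve block, 70 x 62 x 45 mm, no plugs on its ends; too wide for the pocket. Origin: centre of its underside.
- tee: Bystander: steel tee fitting, 68 mm long, 26 mm high. Origin: underside, under the crossing.
- tube_offcut: Bystander: upright offcut of dark square steel tube, 50 x 50 x 80 mm. Origin: centre of its underside.
- fitting: Bystander: brass turned fitting, 42 mm in diameter, 42 mm high. Origin: centre of its underside.
- hammer: Bystander: hammer lying on the bench at the left of the bench. Origin: on its underside.
- spanner: Bystander: spanner lying at the right of the bench. Origin: on its underside.
There are look-alikes about, which are no part of the job. Leave any purple or red look-alike of the block alone.

How it is judged (in metres and radians):
On the way:
1. the valve block is fully home in the pocket while the lever is still open (less than 0.7 rad) (z of block in the frame of pocket between -0.003 and 0.003 m and horizontal distance between block and pocket below 0.004 m and angle between the x axis of block and the x axis of jig, either way round below 0.08 rad and angle between block's own z axis and vertical below 0.05 rad and value of joint lever below 0.7 rad), for 0.2 s.
At the end, for the whole second after the job is handed in: Block in the pocket within 4 mm sideways, 3 mm of the floor, 0.08 rad of the pocket's direction, 0.05 rad of upright; lever over 1.45 rad; pin upright (0.12 rad) in the notch, collar centre within 13 mm sideways and 4 mm in height of the notch point; all at rest (z of block in the frame of pocket between -0.003 and 0.003 m and horizontal distance between block and pocket below 0.004 m and angle between the x axis of block and the x axis of jig, either way round below 0.08 rad and angle between block's own z axis and vertical below 0.05 rad and value of joint lever above 1.45 rad and horizontal distance between pin_collar and notch below 0.013 m and z of pin_collar in the frame of notch between -0.004 and 0.004 m and angle between pin's own z axis and vertical below 0.12 rad and linear speed of each of pin, block below 0.02 m/s and velocity of joint lever between -0.05 and 0.05 rad/s); the robot touches nothing.
It fails at once if the valve block is dropped into the pocket (faster than 0.8 m/s inside its mouth) (horizontal distance between block and pocket below 0.012 m and z of block in the frame of pocket below 0.022 m and linear speed of block above 0.8 m/s).
It fails at once if another part or tool on the bench is moved more than 30 mm (distance of any of square_block, tee, tube_offcut, fitting, hammer, spanner from where it was at the start of the episode above 0.03 m).
It also fails if it takes over 67 s, if anything falls off the work surface, if the arm or the gripper's body presses on something with over 40 N, if the wrist force passes 120 N, or if a joint passes its speed limit or range.

## Working session

There is one attempt and no reset: what is moved stays moved. The work goes in short steps, Python scripts to look and compute and a shell command to move; the robot and the scene stay as the last step left them, time stands still between calls to the robot, and variables do not carry over. Pictures are saved under pics/ and viewed, at most 12 in all, crops included, and the job is handed in when it is done.

```bash
ls; mkdir -p pics; python3 - <<'E'
from workcell import ctrl, optics
import cv2,numpy as np
o=ctrl.get_obs();print({k:np.round(v,3) for k,v in o.items()})
for n in("scene","top"):
    im=optics.get_image(n);cv2.imwrite(f"pics/{n}0.png",im[:,:,::-1]);m=optics.camera_model(n);print(n,{k:np.round(v,4) if not isinstance(v,str) else v for k,v in m.items()})
print({k:np.round(v,4) if not isinstance(v,str) else v for k,v in optics.camera_model("wrist").items()})
a,b=[cv2.imread(f"pics/{n}0.png") for n in("scene","top")]
E
```

```text
pics
{'t': np.float64(0.0), 'qpos': array([-1.237,  0.424,  1.631,  0.   ,  1.089, -0.019]), 'qvel': array([-0.001, -0.001, -0.   ,  0.001,  0.002,  0.001]), 'joint_torque': array([-3.0000e-03, -5.4463e+01, -2.7367e+01,  6.4000e-02,  2.3000e-02,
       -0.0000e+00]), 'ee_pos': array([ 215.779, -585.953,  221.898]), 'orientation': array([-3.091, -0.551,  0.   ]), 'ft_force': array([0.317, 0.209, 0.387]), 'moment': array([ 0.003,  0.015, -0.   ]), 'grasp_force': np.float64(0.0), 'width': np.float64(87.924)}
scene {'fov_y': np.float64(48.1602), 'cx': np.float64(270.9839), 'cy': np.float64(208.8424), 'view': array([[-5.6560000e-01,  8.2450000e-01, -2.0200000e-02,  3.5577650e+02],
       [-4.5830000e-01, -2.9390000e-01,  8.3880000e-01,  9.7451300e+01],
       [ 6.8560000e-01,  4.8360000e-01,  5.4410000e-01, -1.7648608e+03],
       [ 0.0000000e+00,  0.0000000e+00,  0.0000000e+00,  1.0000000e+00]])}
top {'fov_y': np.float64(55.5107), 'cx': np.float64(273.9803), 'cy': np.float64(211.023), 'view': array([[-3.0900000e-02, -9.9950000e-01, -9.0000000e-04, -9.5803100e+01],
       [ 9.9280000e-01, -3.0700000e-02,  1.1550000e-01, -4.7367600e+02],
       [-1.1540000e-01,  2.7000000e-03,  9.9330000e-01, -1.3092465e+03],
       [ 0.0000000e+00,  0.0000000e+00,  0.0000000e+00,  1.0000000e+00]])}
{'fov_y': np.float64(65.7065), 'cx': np.float64(284.0829), 'cy': np.float64(207.0117), 'hand_eye': array([[-4.000000e-04,  9.673000e-01,  2.538000e-01,  6.887630e+01],
       [ 1.000000e+00,  4.000000e-04, -1.000000e-04,  3.558000e-01],
       [-2.000000e-04,  2.538000e-01, -9.673000e-01, -1.626509e+02],
       [ 0.000000e+00,  0.000000e+00,  0.000000e+00,  1.000000e+00]])}
```

View pics/top0.png

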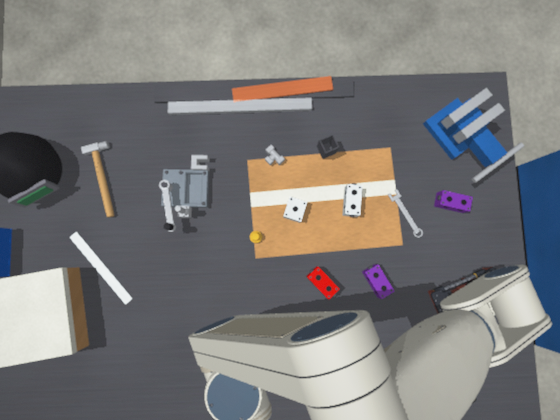

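View pics/scene0.png

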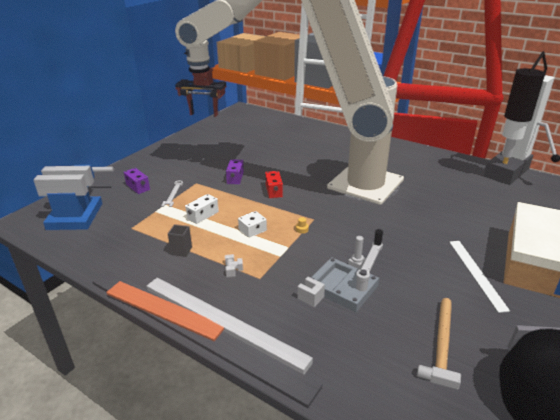

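```bash
cat > h.py <<'E'
from workcell import ctrl, optics
import cv2, numpy as np
from scipy.optimize import minimize
from scipy.spatial.transform import Rotation as R
M={n:optics.camera_model(n) for n in("scene","top","wrist")}
def obs():
    o=ctrl.get_obs(); return np.array(o["ee_pos"]),R.from_rotvec(o["orientation"]).as_matrix(),o
def view(n):
    m=M[n]
    if n!="wrist": return np.array(m["view"])
    p,r,_=obs(); T=np.eye(4);T[:3,:3]=r;T[:3,3]=p
    return np.linalg.inv(T@np.array(m["hand_eye"]))
def proj(n,V,P):
    m=M[n];f=210/np.tan(np.radians(m["fov_y"]/2))
    P=np.atleast_2d(P);c=P@V[:3,:3].T+V[:3,3];x,y,z=c[:,0],-c[:,1],-c[:,2]
    if n=="wrist":
        r=np.hypot(x,y);k=f*np.arctan2(r,z)/np.maximum(r,1e-9)
    else:k=f/z
    return np.c_[m["cx"]+k*x,m["cy"]+k*y]
def plane(n,V,uv,z):
    m=M[n];f=210/np.tan(np.radians(m["fov_y"]/2))
    uv=np.atleast_2d(uv);d=(uv-[m["cx"],m["cy"]])/f
    if n=="wrist":
        t=np.linalg.norm(d,axis=1)[:,None];d=d/np.maximum(t,1e-9)*np.tan(t)
    D=np.c_[d[:,0],-d[:,1],-np.ones(len(d))]@V[:3,:3];C=-V[:3,:3].T@V[:3,3]
    return C+D*((z-C[2])/D[:,2])[:,None]
def place(pts,x,y,a):
    c,s=np.cos(a),np.sin(a);pts=np.array(pts,float)
    return np.c_[x+c*pts[:,0]-s*pts[:,1],y+s*pts[:,0]+c*pts[:,1],pts[:,2]]
def box(x0,x1,y0,y1,z0,z1): return [(x,y,z) for x in(x0,x1) for y in(y0,y1) for z in(z0,z1)]
BLOCK=[box(-50,50,-25,25,0,55),box(-56,56,-8,8,33,49)]
JIG=[box(-62,62,-45,105,0,30),box(-99,-63,9,45,0,45),box(62,110,-45,8,0,45)]
def sil(n,V,parts,q):
    m=np.zeros((420,560),np.uint8)
    for b in parts:
        u=np.round(proj(n,V,place(b,*q))*16).astype(np.int32)
        cv2.fillConvexPoly(m,cv2.convexHull(u),255,cv2.LINE_AA,4)
    return m/255.
def fit(n,V,mask,parts,q0):
    t=mask.astype(float)
    def c(q):
        s=sil(n,V,parts,(q[0],q[1],q[2]/200));return np.abs(s-t).sum()/t.sum()
    q=np.array([q0[0],q0[1],q0[2]*200])
    for st in(20,5):
        r=minimize(c,q,method="Nelder-Mead",options=dict(initial_simplex=[q]+[q+st*np.eye(3)[i] for i in range(3)],xatol=.05,fatol=1e-4));q=r.x
    return np.array([q[0],q[1],q[2]/200]),r.fun
def best(t,n):
    for i in range(3):
        l=optics.masks_of(t,n)
        if l:break
    return l
def save(name,im,crop=None,k=1):
    im=im[:,:,::-1]
    if crop: im=im[crop[1]:crop[3],crop[0]:crop[2]]
    cv2.imwrite(f"pics/{name}.png",cv2.resize(im,None,fx=k,fy=k,interpolation=cv2.INTER_CUBIC))
E
python3 - <<'E'
from h import *
im=optics.get_image("top");save("topcrop",im,(150,130,430,310),2.85)
V=view("top")
for t in("block","jig","pin","lever_knob","square_block","fitting","tee","tube_offcut"):
    l=best(t,"top")
    for d in l[:3]:print(t,round(d["conf"],2),np.round(d["extent"]),np.round(plane("top",V,d["extent"][:2],30)[0]))
E
```

```text
block 0.96 [452. 204.  38.  18.] [ 477. -708.   30.]
block 0.75 [325. 282.  37.  29.] [ 231. -269.   30.]
block 0.61 [377. 283.  26.  34.] [ 222. -439.   30.]
jig 0.82 [183. 194.  48.  82.] [537. 195.  30.]
jig 0.34 [272. 158.  17.  22.] [ 652. -111.   30.]
pin 0.68 [181. 214.  16.  10.] [468. 199.  30.]
lever_knob 0.57 [167. 206.  13.  51.] [498. 246.  30.]
square_block 0.71 [297. 208.  21.  24.] [ 477. -188.   30.]
square_block 0.34 [183. 192.  51.  79.] [544. 195.  30.]
fitting 0.62 [254. 238.  11.   5.] [383. -41.  30.]
tee 0.62 [273. 155.  14.  16.] [ 660. -114.   30.]
tube_offcut 0.74 [327. 148.  21.  24.] [ 679. -297.   30.]
tube_offcut 0.66 [184. 195.  48.  76.] [533. 191.  30.]
```

View pics/topcrop.png

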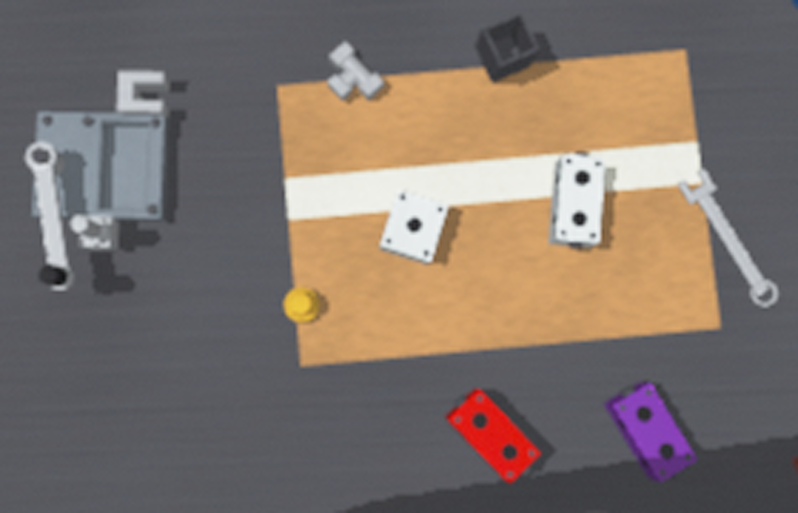

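Candidates: white long block (353,200) with two ports, white square (296,209), red (325,282), purple (377,283) and (452,204). The crop confirms that the white oblong one at (353,200) is bare aluminium with ratio of about 2:1, so it is the block. The jig is at about (187,188), with its +x upwards in the picture (pin rest at the top, post at the left).

```bash
cat >> h.py <<'E'
def go(x,y,z,phi=None):
    p,r,o=obs();d=r.T@(np.array([x,y,z])-p)/40
    f=np.arctan2(r[1,0],r[0,0]);print("at",np.round(p,1),"phi",round(f,4),"tilt",np.round(r[:,2],3),"q6",round(o["qpos"][5],2))
    print("shift units",np.round(d,2),"" if phi is None else "then turn z units %.2f"%(-np.degrees((phi-f+np.pi)%(2*np.pi)-np.pi)/6))
E
python3 - <<'E'
from h import *
V=view("top")
b=plane("top",V,[[353,200],[353.3,186],[352,214]],55);print(b.round(0))
go(b[0,0]-40,b[0,1],250,0.0)
E
```

```text
[[ 496. -371.   55.]
 [ 542. -375.   55.]
 [ 450. -366.   55.]]
at [ 216.  -586.5  222.7] phi 0.3528 tilt [ 0. -0. -1.] q6 -0.02
shift units [ 7.48 -2.98 -0.68] then turn z units 3.37
```

```bash
python3 -m jog '[[0.9,-0.24,-0.07,0,0,0,1],[0.9,-0.24,-0.07,0,0,0,1],[0.9,-0.24,-0.07,0,0,0,1],[0.9,-0.24,-0.07,0,0,0,1],[0.9,-0.24,-0.07,0,0,0,1],[0.9,-0.24,-0.07,0,0,0,1],[0.9,-0.24,-0.07,0,0,0,1],[0.9,-0.24,-0.07,0,0,0,1],[0.9,-0.24,-0.07,0,0,0,1],[0.9,-0.24,-0.07,0,0,0,1],[0,0,0,0,0,0.85,1],[0,0,0,0,0,0.85,1],[0,0,0,0,0,0.85,1],[0,0,0,0,0,0.85,1],[0,0,0,0,0,0,1],[0,0,0,0,0,0,1]]'
python3 - <<'E'
from h import *
V=view("wrist");im=optics.get_image("wrist");go(520,-371,250,0)
l=best("block","wrist")
for d in l[:4]:print(round(d["conf"],2),np.round(d["extent"]),np.round(plane("wrist",V,d["extent"][:2],30)[0]))
for d in l[:3]:
    q,e=fit("wrist",V,d["pixels"],BLOCK,(*plane("wrist",V,d["extent"][:2],30)[0][:2],-0.05));print(q.round(3),e)
q,e=fit("wrist",V,l[0]["pixels"],BLOCK,(*plane("wrist",V,l[0]["extent"][:2],30)[0][:2],-0.05))
im=im.copy()
for b in BLOCK:
    u=cv2.convexHull(proj("wrist",V,place(b,*q)).round().astype(np.int32));cv2.polylines(im,[u],True,(0,255,0),1)
save("w1",im,k=1.4)
E
```

```text
t: 2.15
ee_pos: [520.6, -372.0, 250.7]
orientation: [-3.142, 0.001, 0.0]
ft_force: [-0.7, 0.2, -0.3]
width: 87.8
grasp_force: 0.0
at [ 520.6 -372.   250.7] phi -0.0012 tilt [ 0. -0. -1.] q6 0.93
shift units [-0.02 -0.03  0.02] then turn z units -0.01
0.98 [284. 204.  50.  88.] [ 493. -372.   30.]
0.96 [512. 211.  73.  57.] [ 483. -707.   30.]
0.59 [323. 347.  48.  30.] [ 273. -430.   30.]
0.57 [214. 349.  74.  41.] [ 267. -266.   30.]
[ 4.96864e+02 -3.71701e+02 -1.35000e-01] 0.08115304303539597
[ 483.816 -710.068    1.299] 0.03712898003237993
[ 2.29078e+02 -4.34773e+02  2.37000e-01] 1.7821940762986659
```

View pics/w1.png

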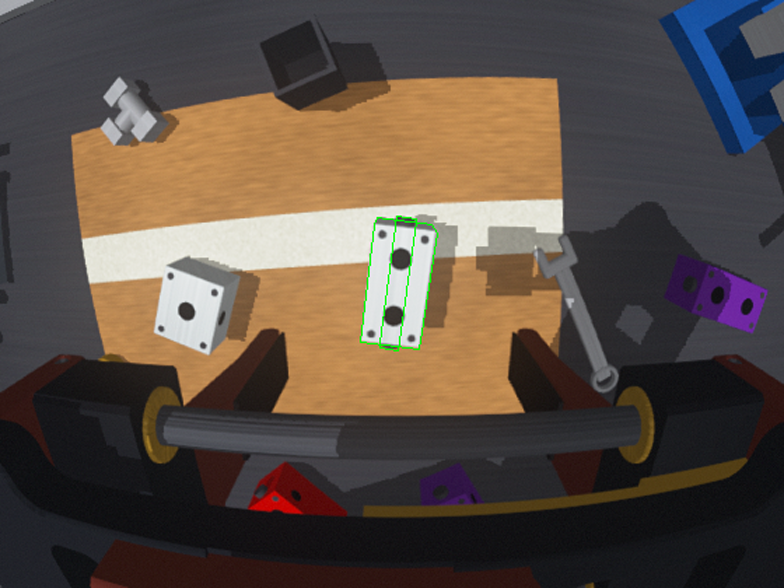

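The wrist picture shows the white long block at (400,285) in the enlarged view, and the model outline sits on it. It is at (497, -372) mm with yaw -0.135, and the spanner is clear at the right.

```bash
python3 -m jog '[[-0.6,0,0.7,0,0,0,1],[0,0,0.8,0,0,0.65,1],[0,0,0.8,0,0,0.64,1],[0,0,0.8,0,0,0,1],[0,0,0.8,0,0,0,1],[0,0,0.8,0,0,0,1],[0,0,0.5,0,0,0,1],[0,0,0.3,0,0,0,1],[0,0,0,0,0,0,1],[0,0,0,0,0,0,1]]'
python3 - <<'E'
from h import *
go(497,-372,30,-.135)
E
```

```text
t: 3.25
ee_pos: [497.1, -372.3, 31.4]
orientation: [3.134, -0.217, 0.001]
ft_force: [0.0, 0.3, -0.3]
width: 88.0
grasp_force: 0.0
at [ 497.1 -372.3   31.4] phi -0.1381 tilt [ 0.001 -0.001 -1.   ] q6 1.05
shift units [-0.   -0.01  0.03] then turn z units -0.03
```

```bash
python3 -m jog '[[0,0,0,0,0,0,0],[0,0,0,0,0,0,0],[0,0,0,0,0,0,0],[0,0,0,0,0,0,0],[0,0,0,0,0,0,0],[0,0,0,0,0,0,0],[0,0,0,0,0,0,0]]' && python3 -m jog '[[0,0,-0.4,0,0,0,0],[0,0,-0.8,0,0,0,0],[0,0,-0.8,0,0,0,0],[0,0,-0.8,0,0,0,0],[0,0,-0.8,0,0,0,0],[0,0,-0.8,0,0,0,0],[0,0,-0.8,0,0,0,0],[0,0,-0.8,0,0,0,0],[0,0,0,0,0,-0.65,0],[0,0,0,0,0,-0.65,0],[0,0,0,0,0,0,0]]'
python3 -m jog '[[-0.1,-0.8,0,0,0,0,0],[-0.1,-0.8,0,0,0,0,0],[-0.1,-0.8,0,0,0,0,0],[-0.1,-0.8,0,0,0,0,0],[-0.1,-0.8,0,0,0,0,0],[-0.1,-0.8,0,0,0,0,0],[-0.1,-0.8,0,0,0,0,0],[-0.1,-0.8,0,0,0,0,0],[-0.1,-0.8,0,0,0,0,0],[-0.1,-0.8,0,0,0,0,0],[-0.1,-0.8,0,0,0,0,0],[-0.1,-0.8,0,0,0,0,0],[-0.1,-0.8,0,0,0,0,0],[-0.1,-0.8,0,0,0,0,0],[-0.1,-0.8,0,0,0,0,0],[-0.1,-0.8,0,0,0,0,0],[0,0,0,0,0,0,0],[0,0,0,0,0,0,0]]'
python3 - <<'E'
from h import *
V=view("wrist");im=optics.get_image("wrist");go(440,150,270,0)
q=None;im=im.copy()
for t in("jig","pin","lever_knob","lever","block"):
    l=best(t,"wrist")
    for d in l[:2]:print(t,round(d["conf"],2),np.round(d["extent"]),np.round(plane("wrist",V,d["extent"][:2],30)[0]))
    if t=="jig" and l:
        j=l[0]["pixels"];q,e=fit("wrist",V,j,JIG,(557,150,0));print(q.round(3),e)
        np.save("jm",j)
save("w2raw",im)
if q is not None:
  for b in JIG+[box(-51.5,51.5,-26.5,26.5,30,30)]:
    u=cv2.convexHull(proj("wrist",V,place(b,*q)).round().astype(np.int32));cv2.polylines(im,[u],True,(0,255,0),1)
save("w2",im,k=1.42)
np.save("V2",V)
E
```

```text
t: 3.95
ee_pos: [496.7, -371.7, 30.9]
orientation: [-3.134, 0.217, -0.0]
ft_force: [-0.4, 1.8, 4.4]
width: 49.8
grasp_force: 29.9
t: 5.05
ee_pos: [495.9, -371.6, 270.9]
orientation: [-3.141, 0.003, 0.001]
ft_force: [0.9, -0.7, -5.5]
width: 49.9
grasp_force: 29.9
t: 6.85
ee_pos: [433.2, 140.5, 270.5]
orientation: [3.141, -0.003, -0.001]
ft_force: [-0.2, -0.1, -5.5]
width: 49.9
grasp_force: 29.9
at [433.3 139.9 270.5] phi -0.0025 tilt [-0.001 -0.001 -1.   ] q6 1.86
shift units [ 0.17 -0.25  0.01] then turn z units -0.02
jig 0.7 [239. 108. 134. 216.] [522. 195.  30.]
[ 5.58577e+02  1.60997e+02 -4.90000e-02] 0.20613234306140374
pin 0.93 [238. 144.  29.  28.] [477. 197.  30.]
lever_knob 0.92 [199. 137.  54. 154.] [488. 247.  30.]
lever_knob 0.33 [283. 251. 114. 207.] [335. 141.  30.]
lever 0.89 [200. 138.  48. 158.] [487. 246.  30.]
block 0.79 [283. 250. 114. 206.] [337. 142.  30.]
block 0.52 [495. 275.  17.  16.] [ 281. -205.   30.]
```

View pics/w2.png

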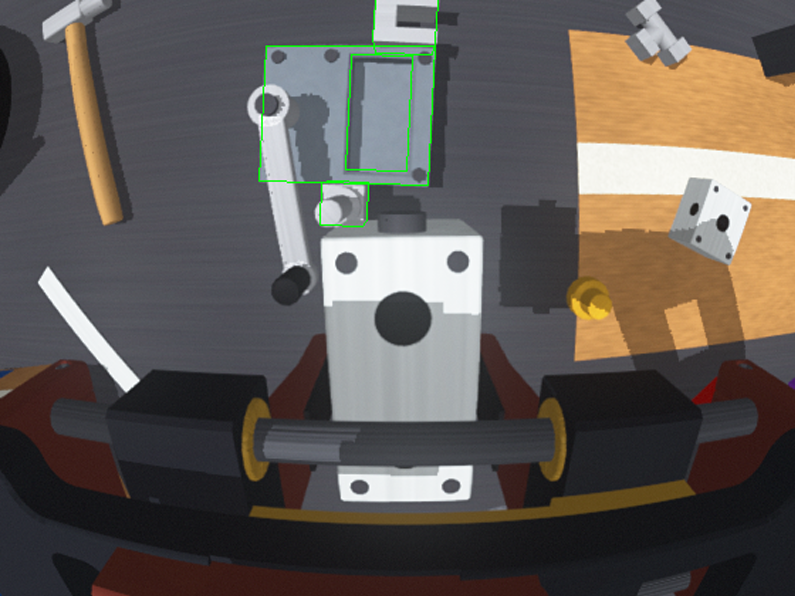

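The overlay fits the fixture, with its plate top left at (265,46), post at (267,105), pin stem at (325,212) and knob at (287,288) in the enlarged view. I'll get a closer, more centred view of the pocket before insertion.

```bash
python3 -m jog '[[0.6,-0.15,0,0,0,0,0],[0.6,-0.15,0,0,0,0,0],[0.3,0,0,0,0,0,0],[0,0,0,0,0,0,0],[0,0,0,0,0,0,0]]'
cat > jf.py <<'E'
from h import *
def jigfit(q0,maxrow=420,name=None,crop=None,k=1,tcpz_top=24):
    V=view("wrist");p=obs()[0];im=optics.get_image("wrist")
    l=best("jig","wrist");j=l[0]["pixels"]
    ig=np.zeros((420,560),np.uint8);ig[maxrow:]=1
    for t in("pin","lever","block"):
        for d in best(t,"wrist")[:1]:
            if d["conf"]>.5: ig|=d["pixels"].astype(np.uint8)
    ig=cv2.dilate(ig,np.ones((5,5)))>0
    t=np.where(ig,0,j).astype(float)
    def c(q):
        return np.abs(np.where(ig,0,sil("wrist",V,JIG,(q[0],q[1],q[2]/200)))-t).sum()/t.sum()
    q=np.array([q0[0],q0[1],q0[2]*200])
    for st in(10,4,3):
        r=minimize(c,q,method="Nelder-Mead",options=dict(initial_simplex=[q]+[q+st*np.eye(3)[i] for i in range(3)],xatol=.05,fatol=1e-5));q=r.x
    q[2]/=200;print("jig",l[0]["conf"],q.round(3),r.fun)
    if name:
        save(name+"raw",im);np.savez(name,V=V,p=p)
        im=im.copy()
        for b in JIG+[box(-51.5,51.5,-26.5,26.5,30,30)]:
            u=cv2.convexHull((proj("wrist",V,place(b,*q))*16).round().astype(np.int32));cv2.polylines(im,[u],True,(0,255,0),1,cv2.LINE_AA,4)
        save(name,im,crop,k)
    return q
E
python3 - <<'E'
from jf import *
jigfit((558.5,161,-.049),170,"w3",(130,0,400,200),2.9);go(558,161,270,-.05)
E
```

```text
t: 7.65
ee_pos: [492.9, 151.5, 270.2]
orientation: [3.141, -0.005, -0.003]
ft_force: [-0.1, 0.1, -5.1]
width: 49.8
grasp_force: 29.9
jig 0.89 [ 5.55795e+02  1.61219e+02 -6.20000e-02] 0.06843610833264314
at [493.4 152.  270.8] phi -0.0021 tilt [ 0. -0. -1.] q6 1.85
shift units [ 1.61 -0.23  0.02] then turn z units 0.46
```

View pics/w3.png

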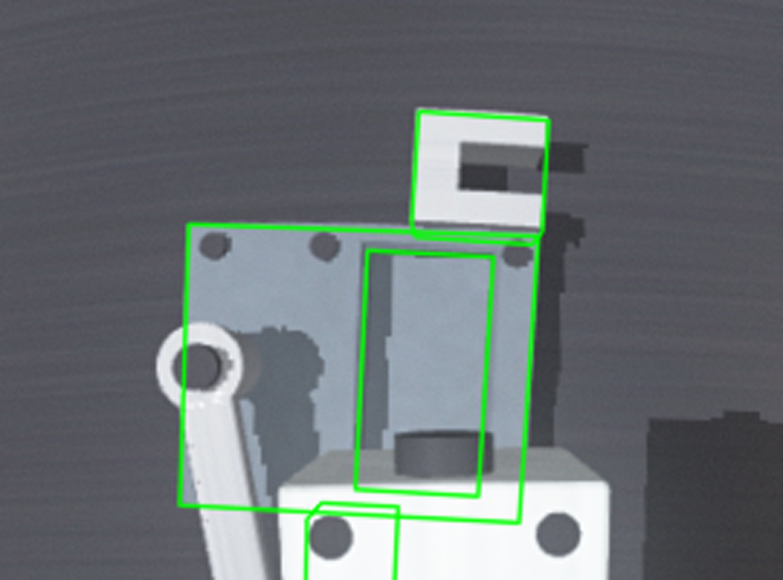

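```bash
cat > ef.py <<'E'
from h import *
from scipy.optimize import least_squares
from scipy.ndimage import map_coordinates
E=[((62,10,30),(62,100,30)),((-58,-45,30),(58,-45,30)),((110,-43,45),(110,6,45)),((64,8,45),(108,8,45)),((64,-45,45),(74,-45,45)),((98,-45,45),(108,-45,45)),((-62,-45,30),(-62,8,30)),((-62,105,30),(62,105,30))]
def edgefit(img,V,q,maxrow,W=5,edges=E,n="wrist"):
    g=cv2.GaussianBlur(cv2.cvtColor(img,cv2.COLOR_BGR2GRAY).astype(float),(0,0),0.8)
    P=np.concatenate([np.linspace(a,b,25) for a,b in edges]);Q=np.concatenate([np.linspace(a,b,25)+(np.array(b)-a)*.01 for a,b in edges])
    lab=np.repeat(np.arange(len(edges)),25)
    for W in(W,W,3,3):
        u=proj(n,V,place(P,*q));t=proj(n,V,place(Q,*q))-u;t/=np.linalg.norm(t,axis=1)[:,None];nn=np.c_[-t[:,1],t[:,0]]
        s=np.arange(-W,W+.01,.1);S=u[:,None]+s[None,:,None]*nn[:,None]
        v=map_coordinates(g,[S[...,1],S[...,0]],order=1,mode="nearest");G=np.abs(np.gradient(v,.1,axis=1))
        k=G.argmax(1);ok=(G.max(1)>5)&(u[:,1]<maxrow)&(u[:,1]>3)&(k>2)&(k<len(s)-3);d=s[k]
        tgt=u+d[:,None]*nn
        f=lambda z:((proj(n,V,place(P,z[0],z[1],z[2]/200))-tgt)*nn).sum(1)[ok]
        r=least_squares(f,[q[0],q[1],q[2]*200],loss="soft_l1",f_scale=.4);q=np.array([r.x[0],r.x[1],r.x[2]/200])
    res=f(r.x);print("edgefit",q.round(4),[(i,int((lab[ok]==i).sum()),round(float(np.median(res[lab[ok]==i])),2)) for i in range(len(edges)) if (lab[ok]==i).any()])
    return q
E
python3 - <<'E'
from ef import *
z=np.load("w3.npz");im=cv2.imread("pics/w3raw.png")
edgefit(im,z["V"],np.array([555.8,161.2,-.06]),165)
edgefit(im,z["V"],np.array([558,161.2,-.05]),165)
V2=np.load("V2.npy");edgefit(cv2.imread("pics/w2raw.png"),V2,np.array([558,161.2,-.05]),130)
# held block front top edge
for nme,V,p in(("w3",z["V"],z["p"]),):
    g=cv2.cvtColor(im,cv2.COLOR_BGR2GRAY)
    for c in(240,260,300,325):
        col=g[155:180,c].astype(int);r=155+np.abs(np.diff(col)).argmax()+.5;w=plane("wrist",V,[c,r],p[2]+24)[0]-p;print(c,r,w.round(1))
    for r in(180,190):
        row=g[r,215:355].astype(int);d=np.diff(row);a=215+d.argmax()+.5;b=215+d.argmin()+.5;print(r,a,b,(plane("wrist",V,[[a,r],[b,r]],p[2]+24)-p).round(1))
E
```

```text
edgefit [ 5.570100e+02  1.603996e+02 -5.250000e-02] [(0, 25, 0.01), (1, 19, 0.01), (2, 25, -0.09), (3, 25, 0.5), (4, 25, -0.79), (5, 25, -0.1), (7, 18, 0.26)]
edgefit [ 5.570109e+02  1.604134e+02 -5.270000e-02] [(0, 25, -0.0), (1, 19, 0.01), (2, 25, -0.1), (3, 25, 0.51), (4, 25, -0.79), (5, 25, -0.09), (7, 18, 0.26)]
edgefit [ 5.569742e+02  1.604897e+02 -5.350000e-02] [(0, 25, 0.09), (1, 25, -0.1), (3, 18, 0.4), (4, 25, -0.4), (5, 2, 0.21), (6, 13, -0.02), (7, 20, 0.25)]
240 178.5 [45.6 18.6 24. ]
260 166.5 [50.7  9.8 24. ]
300 165.5 [51.1 -7.4 24. ]
325 176.5 [ 46.3 -18.3  24. ]
180 225.5 237.5 [[45.  25.  24. ]
 [44.9 19.7 24. ]]
190 226.5 339.5 [[ 40.5  24.8  24. ]
 [ 40.3 -24.9  24. ]]
```

```bash
python3 -m jog '[[0.6,-0.1,0,0,0,0,0],[0.6,-0.1,0,0,0,0,0],[0.37,-0.01,0,0,0,0.49,0],[0,0,0.7,0,0,0,0],[0,0,0.8,0,0,0,0],[0,0,0.8,0,0,0,0],[0,0,0.8,0,0,0,0],[0,0,0.8,0,0,0,0],[0,0,0.6,0,0,0,0],[0,0,0,0,0,0,0],[0,0,0,0,0,0,0]]'
python3 - <<'E'
from h import *
go(556.1,160.4,39,-.053)
E
```

```text
t: 9.1
ee_pos: [556.8, 160.4, 90.9]
orientation: [3.14, -0.084, -0.0]
ft_force: [0.3, 0.9, -5.4]
width: 49.5
grasp_force: 29.9
at [556.8 160.4  90.9] phi -0.0534 tilt [-0. -0. -1.] q6 1.88
shift units [-0.02  0.    1.3 ] then turn z units -0.00
```

```bash
python3 -m jog '[[-0.02,0,0.3,0,0,0,0],[0,0,0.3,0,0,0,0],[0,0,0.1,0,0,0,0],[0,0,0.1,0,0,0,0],[0,0,0.1,0,0,0,0],[0,0,0,0,0,0,0]]'
```

```text
t: 9.7
ee_pos: [555.6, 160.3, 54.2]
orientation: [3.14, -0.084, -0.001]
ft_force: [0.1, -0.2, -5.9]
width: 50.2
grasp_force: 29.9
```

Inside the mouth by about 7 mm with no contact force; continuing down.

```bash
python3 -m jog '[[0,0,0.1,0,0,0,0],[0,0,0.1,0,0,0,0],[0,0,0.08,0,0,0,0],[0,0,0.05,0,0,0,0],[0,0,0,0,0,0,0],[0,0,0,0,0,0,0]]'
```

```text
t: 10.3
ee_pos: [555.8, 160.4, 41.5]
orientation: [3.14, -0.084, -0.0]
ft_force: [-0.5, -0.4, -5.2]
width: 50.4
grasp_force: 29.9
```

```bash
python3 -m jog '[[0,0,0.03,0,0,0,0],[0,0,0.03,0,0,0,0],[0,0,0.03,0,0,0,0],[0,0,0,0,0,0,0],[0,0,0,0,0,0,0]]'
```

```text
t: 10.8
ee_pos: [556.0, 160.4, 38.9]
orientation: [-3.14, 0.084, -0.001]
ft_force: [-3.6, -1.4, 5.9]
width: 50.1
grasp_force: 29.9
```

```bash
python3 -m jog '[[0,0,0,0,0,0,0.85],[0,0,0,0,0,0,0.85],[0,0,0,0,0,0,0.85],[0,0,-0.2,0,0,0,0.85],[0,0,-0.8,0,0,0,0.85],[0,0,-0.8,0,0,0,0.85],[-0.5,0,-0.8,0,0,0,0.85],[-0.6,0,-0.8,0,0,0,0.85],[-0.6,0,-0.8,0,0,0,0.85],[-0.4,0,-0.8,0,0,0,0.85],[0,0,0,0,0,0,0.85],[0,0,0,0,0,0,0.85]]'
python3 - <<'E'
from ef import *
V=view("wrist");im=optics.get_image("wrist");bgr=im[:,:,::-1].copy()
p,_,o=obs();print(p.round(1))
q=edgefit(bgr,V,np.array([557,160.4,-.053]),300)
j=lambda P:place(np.atleast_2d(P),*q)
BT=[((-48,-25,63),(48,-25,63)),((-48,25,63),(48,25,63)),((-50,-23,63),(-50,23,63)),((50,-23,63),(50,23,63))]
print("block");edgefit(bgr,V,q,400,edges=BT)
for t in("lever","pin"):
    for d in best(t,"wrist")[:2]:print(t,round(d["conf"],2),np.round(d["extent"]))
cs=j([-81,27,45+75-38+0])
print("pin top pred",proj("wrist",V,j([[-81,27,120],[-81,27,45]])).round(1))
im=im.copy()
for a in np.arange(0,.3,.05):
    k=proj("wrist",V,j([-140*np.cos(a),85-140*np.sin(a),123]))[0];print(round(a,2),k.round(1));cv2.circle(im,tuple(int(x) for x in k),1,(255,0,0),-1)
for P in([-81,27,120],[86,-20,45],[0,85,85]):
    k=proj("wrist",V,j(P))[0];cv2.circle(im,tuple(int(round(x)) for x in k),2,(0,255,0),-1)
save("w4",im,(100,20,460,290),2.2);save("w4raw",optics.get_image("wrist"));np.savez("w4",V=V,q=q)
E
```

```text
t: 12.0
ee_pos: [472.3, 165.1, 239.0]
orientation: [-3.14, 0.083, -0.004]
ft_force: [-0.0, 0.5, 0.1]
width: 74.9
grasp_force: 0.0
[472.  164.9 237.9]
edgefit [ 5.571127e+02  1.604402e+02 -5.190000e-02] [(0, 25, -0.11), (1, 25, -0.19), (2, 25, -0.12), (3, 25, 0.31), (4, 25, 0.01), (5, 25, -0.08), (6, 25, -0.02), (7, 22, 0.21)]
block
edgefit [ 5.570366e+02  1.600297e+02 -3.460000e-02] [(0, 25, 0.1), (1, 25, -0.07), (2, 25, -0.22), (3, 25, 0.29)]
lever 0.73 [215. 180.  62. 169.]
pin 0.59 [261. 189.  34.  40.]
pin top pred [[253.7 197.9]
 [259.9 182.8]]
0.0 [195.3 259. ]
0.05 [202.3 259. ]
0.1 [209.3 258.7]
0.15 [216.3 258. ]
0.2 [223.4 257. ]
0.25 [230.4 255.6]
```

View pics/w4.png

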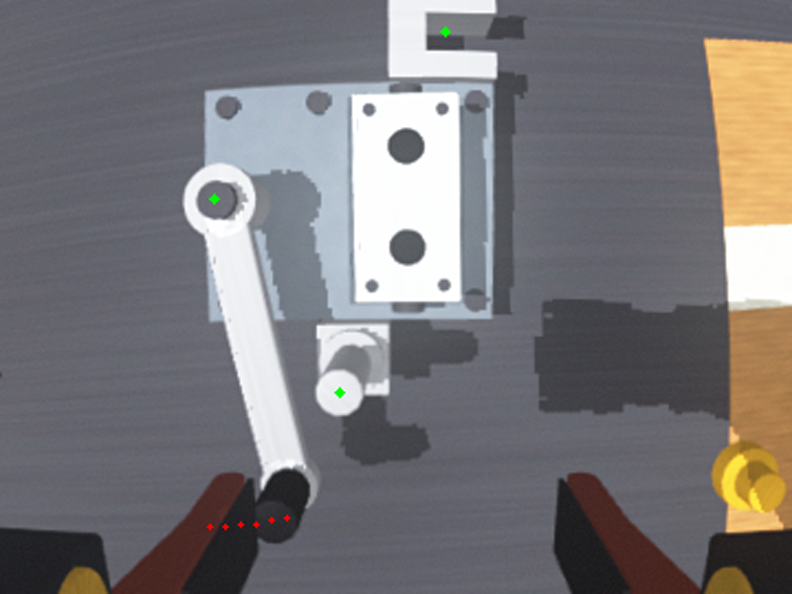

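The picture shows the block seated, its top centred at (405,197), and the lever at about 0.2 rad. The predicted pin top (340,392) and notch (445,31) fall right on the real ones. The pin is next.

```bash
python3 - <<'E'
from h import *
q=(557.05,160.45,-.0525)
P=place([[-81,27,88],[86,-20,88]],*q);print(P.round(1));go(*P[0],-.0525)
E
```

```text
[[477.6 191.7  88. ]
 [641.9 136.   88. ]]
at [471.7 164.6 236.6] phi -0.0538 tilt [-0.002 -0.001 -1.   ] q6 1.94
shift units [ 0.12 -0.69  3.72] then turn z units -0.01
```

```bash
python3 -m jog '[[0.12,-0.69,0,0,0,0,0.5],[0,0,0.6,0,0,0,0.5],[0,0,0.7,0,0,0,0.5],[0,0,0.7,0,0,0,0.5],[0,0,0.7,0,0,0,0.5],[0,0,0.6,0,0,0,0.5],[0,0,0.4,0,0,0,0.5],[0,0,0,0,0,0,0.5],[0,0,0,0,0,0,0.5]]'
python3 -c "
from h import *
go(477.6,191.7,88,-.0525)"
```

```text
t: 13.1
ee_pos: [478.0, 192.0, 89.1]
orientation: [3.14, -0.084, -0.003]
ft_force: [-0.5, 0.5, -0.8]
width: 44.1
grasp_force: 0.0
at [478.  192.   89.1] phi -0.0537 tilt [-0.002 -0.001 -1.   ] q6 1.98
shift units [-0.01  0.01  0.03] then turn z units -0.01
```

```bash
python3 -m jog '[[0,0,0,0,0,0,0],[0,0,0,0,0,0,0],[0,0,0,0,0,0,0],[0,0,0,0,0,0,0],[0,0,0,0,0,0,0],[0,0,-0.2,0,0,0,0],[0,0,-0.5,0,0,0,0],[0,0,-0.5,0,0,0,0],[0,0,-0.5,0,0,0,0],[0,0,-0.5,0,0,0,0],[0,0,-0.4,0,0,0,0],[0,0,0,0,0,0,0]]'
python3 - <<'E'
from h import *
V=view("wrist");im=optics.get_image("wrist");save("w5raw",im);np.savez("w5",V=V)
go(641.9,136,88,-.0525)
E
```

```text
t: 14.3
ee_pos: [479.3, 192.7, 196.0]
orientation: [-3.139, 0.084, -0.006]
ft_force: [0.3, 0.0, -1.7]
width: 19.0
grasp_force: 30.0
at [478.5 192.4 194.7] phi -0.0535 tilt [ 0.002  0.001 -1.   ] q6 1.98
shift units [4.15 1.19 2.67] then turn z units -0.01
```

```bash
python3 -m jog '[[0.83,0.25,0,0,0,0,0],[0.83,0.25,0,0,0,0,0],[0.83,0.25,0,0,0,0,0],[0.83,0.25,0,0,0,0,0],[0.83,0.26,0,0,0,0,0],[0,0,0.3,0,0,0,0],[0,0,0.5,0,0,0,0],[0,0,0,0,0,0,0],[0,0,0,0,0,0,0]]'
python3 - <<'E'
from h import *
go(641.8,133,88.5,-.0525)
V=view("wrist");im=optics.get_image("wrist")
save("w6",im,(180,60,400,270),2.8)
E
```

```text
t: 15.25
ee_pos: [639.7, 133.0, 160.5]
orientation: [3.14, -0.084, -0.005]
ft_force: [-0.1, 0.5, -2.4]
width: 19.5
grasp_force: 30.0
at [639.7 133.  160.5] phi -0.0532 tilt [-0.003 -0.001 -1.   ] q6 1.81
shift units [ 0.06 -0.    1.8 ] then turn z units -0.01
```

View pics/w6.png

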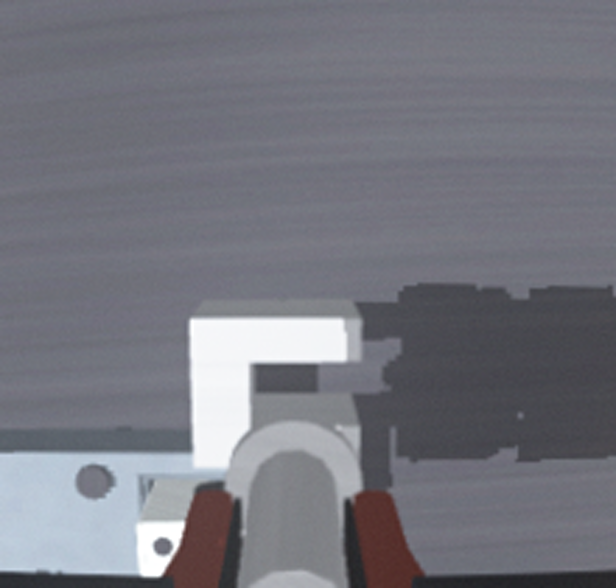

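The pin hangs upright in the fingers, collar at (290,450), in line with the slot at (285,378). Lowering it.

```bash
python3 -m jog '[[0.05,0,0.3,0,0,0,0],[0,0,0.3,0,0,0,0],[0,0,0.2,0,0,0,0],[0,0,0.15,0,0,0,0],[0,0,0.1,0,0,0,0],[0,0,0,0,0,0,0]]'
```

```text
t: 15.9
ee_pos: [642.9, 132.8, 119.2]
orientation: [3.14, -0.084, -0.002]
ft_force: [0.5, 0.0, -2.3]
width: 19.5
grasp_force: 30.0
```

```bash
python3 -m jog '[[0,0,0.2,0,0,0,0],[0,0,0.2,0,0,0,0],[0,0,0.15,0,0,0,0],[0,0,0.1,0,0,0,0],[0,0,0.05,0,0,0,0],[0,0,0,0,0,0,0],[0,0,0,0,0,0,0]]'
```

```text
t: 16.6
ee_pos: [643.4, 132.9, 92.0]
orientation: [-3.14, 0.084, -0.001]
ft_force: [0.3, -0.2, -2.5]
width: 19.6
grasp_force: 30.0
```

```bash
python3 -m jog '[[0,0,0.03,0,0,0,0],[0,0,0.03,0,0,0,0],[0,0,0.03,0,0,0,0],[0,0,0,0,0,0,0],[0,0,0,0,0,0,0]]'
```

```text
t: 17.1
ee_pos: [643.9, 133.0, 90.5]
orientation: [-3.14, 0.084, -0.002]
ft_force: [-5.1, -0.7, 12.3]
width: 19.4
grasp_force: 30.0
```

```bash
python3 -m jog '[[0,0,-0.02,0,0,0,0.1],[0,0,0,0,0,0,0.3],[0,0,0,0,0,0,0.5],[0,0,0,0,0,0,0.5],[0,0,-0.3,0,0,0,0.5],[0,0,-0.6,0,0,0,0.5],[-0.2,0,-0.8,0,0,0,0.5],[-0.5,0,-0.8,0,0,0,0.3],[-0.7,0,-0.3,0,0,0,0],[-0.7,0,0,0,0,0,0],[0,0,0,0,0,0,0],[0,0,0,0,0,0,0]]'
python3 - <<'E'
from ef import *
V=view("wrist");im=optics.get_image("wrist");p,_,o=obs();print(p.round(1))
q=np.array([557.05,160.45,-.0525]);j=lambda P:place(np.atleast_2d(P),*q)
im=im.copy()
for P in([86,-23,120],[86,-20,45]):
    k=proj("wrist",V,j(P))[0];print(k.round(1));cv2.circle(im,tuple(int(round(x)) for x in k),2,(0,255,0),-1)
save("w7",im,k=1.2)
a=.2;K=j([-140*np.cos(a),85-140*np.sin(a),111])[0];print("knob",K.round(1))
for d in best("pin","wrist")[:2]:print(d["conf"],np.round(d["extent"]))
E
```

```text
t: 18.3
ee_pos: [559.7, 137.5, 202.1]
orientation: [-3.14, 0.083, -0.002]
ft_force: [0.3, 0.2, 0.2]
width: 7.6
grasp_force: 0.0
[560.2 137.5 201.8]
[283.7 106.3]
[280.7 110.5]
knob [423.  224.8 111. ]
0.62 [286. 109.  33.  35.]
```

View pics/w7.png

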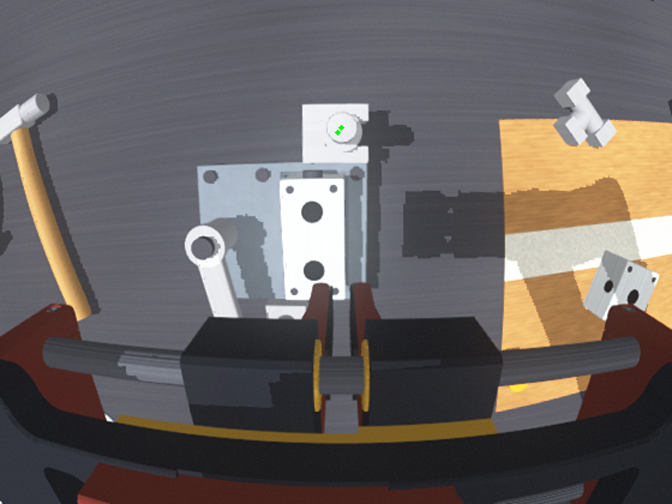

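The pin stands upright in the notch (341,128), collar flat. Next I'll pinch the knob from above and swing the lever along its arc.

```bash
python3 - <<'E'
from h import *
a=.22;K=place([[-140*np.cos(a),85-140*np.sin(a),92]],557.05,160.45,-.0525)[0];print(K.round(1))
go(K[0],K[1],202,-.0525+a)
E
```

```text
[423.5 222.   92. ]
at [560.4 137.4 201.5] phi -0.0536 tilt [ 0.001  0.    -1.   ] q6 1.84
shift units [-3.53 -1.93 -0.02] then turn z units -2.11
```

```bash
python3 -m jog '[[-0.7,-0.38,0,0,0,0,0.55],[-0.7,-0.39,0,0,0,0,0.55],[-0.7,-0.38,0,0,0,0,0.55],[-0.7,-0.39,0,0,0,0,0.55],[-0.73,-0.39,0,0,0,0,0.55],[0,0,0,0,0,-0.7,0.55],[0,0,0,0,0,-0.7,0.55],[0,0,0,0,0,-0.71,0.55],[0,0,0.3,0,0,0,0.55],[0,0,0,0,0,0,0.55],[0,0,0,0,0,0,0.55]]'
python3 - <<'E'
from h import *
go(423.5,222,92,.1675)
V=view("wrist");im=optics.get_image("wrist").copy()
for a in(.15,.2,.25):
    k=proj("wrist",V,place([[-140*np.cos(a),85-140*np.sin(a),123]],557.05,160.45,-.0525))[0];cv2.circle(im,tuple(int(round(x)) for x in k),2,(255,0,0),-1)
save("w8",im,(140,80,420,290),2.5)
E
```

```text
t: 19.5
ee_pos: [422.4, 221.8, 188.3]
orientation: [3.13, 0.26, -0.002]
ft_force: [-0.4, 0.4, 0.1]
width: 48.3
grasp_force: 0.0
at [422.4 221.8 188.3] phi 0.1657 tilt [-0.001 -0.001 -1.   ] q6 1.86
shift units [ 0.03 -0.    2.41] then turn z units -0.02
```

View pics/w8.png

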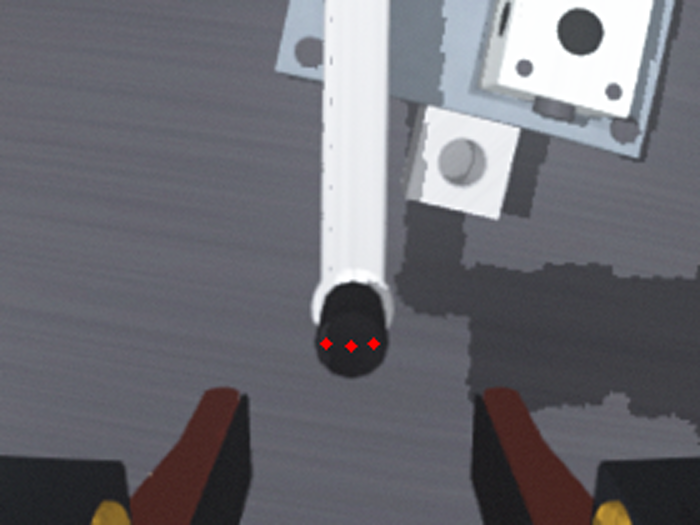

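The empty bore is at (460,160). The knob's centre is at (352,345), so the lever is at 0.20 rad, and the knob lies between the fingers.

```bash
python3 -m jog '[[0.03,-0.06,0.4,0,0,0.15,0.55],[0,0,0.6,0,0,0,0.55],[0,0,0.6,0,0,0,0.55],[0,0,0.5,0,0,0,0.55],[0,0,0.3,0,0,0,0.55],[0,0,0,0,0,0,0.55],[0,0,0,0,0,0,0],[0,0,0,0,0,0,0],[0,0,0,0,0,0,0],[0,0,0,0,0,0,0],[0,0,0,0,0,0,0]]'
python3 -m jog '[[0.01,0.183,0,0,0,-0.5,0],[0.01,0.183,0,0,0,-0.5,0],[0.01,0.183,0,0,0,-0.5,0],[0.01,0.183,0,0,0,-0.5,0]]'
```

```text
t: 20.65
ee_pos: [423.8, 224.8, 93.8]
orientation: [-3.132, -0.238, -0.002]
ft_force: [-0.3, -0.3, 6.0]
width: 21.4
grasp_force: 30.0
t: 21.05
ee_pos: [431.3, 196.3, 93.7]
orientation: [-3.09, -0.568, 0.0]
ft_force: [-3.1, 0.5, 8.6]
width: 21.4
grasp_force: 30.0
```

```bash
python3 -m jog '[[0.01,0.183,0,0,0,-0.5,0],[0.01,0.183,0,0,0,-0.5,0],[0.01,0.183,0,0,0,-0.5,0],[0.01,0.183,0,0,0,-0.5,0],[0.01,0.183,0,0,0,-0.5,0],[0.01,0.183,0,0,0,-0.5,0],[0.01,0.183,0,0,0,-0.5,0],[0.01,0.183,0,0,0,-0.5,0],[0.01,0.183,0,0,0,-0.5,0],[0.01,0.183,0,0,0,-0.5,0],[0.01,0.183,0,0,0,-0.5,0]]'
python3 - <<'E'
from h import *
q=(557.05,160.45,-.0525);p,_,o=obs();pv=place([[0,85,0]],*q)[0];d=p-pv;print("r",np.hypot(*d[:2]).round(1),"a",(np.arctan2(-d[1],-d[0])+.0525).round(3))
K=place([[0,-55,0]],*q)[0];go(K[0],K[1],p[2],q[2]+1.571)
E
```

```text
t: 22.15
ee_pos: [479.8, 133.2, 93.7]
orientation: [2.801, 1.423, -0.006]
ft_force: [-7.1, -6.1, 13.8]
width: 21.5
grasp_force: 30.0
r 138.8 a 0.994
at [479.8 133.2  93.7] phi 0.94 tilt [-0.003 -0.002 -1.   ] q6 0.88
shift units [ 0.54  1.91 -0.  ] then turn z units -5.52
```

```bash
python3 -m jog '[[0.01,0.183,-0.01,0,0,-0.5,0],[0.01,0.183,-0.01,0,0,-0.5,0],[0.01,0.183,0,0,0,-0.5,0],[0.01,0.183,0,0,0,-0.5,0],[0.01,0.183,0,0,0,-0.5,0],[0.01,0.183,0,0,0,-0.5,0],[0.01,0.183,0,0,0,-0.5,0],[0.01,0.183,0,0,0,-0.5,0],[0.01,0.183,0,0,0,-0.5,0],[0.01,0.183,0,0,0,-0.5,0],[0.01,0.16,0,0,0,-0.4,0],[0,0,0,0,0,0,0],[0,0,0,0,0,0,0]]'
python3 - <<'E'
from h import *
q=(557.05,160.45,-.0525);p,_,o=obs();pv=place([[0,85,0]],*q)[0];d=p-pv;print("r",np.hypot(*d[:2]).round(1),"a",(np.arctan2(-d[1],-d[0])+.0525).round(3))
E
```

```text
t: 23.45
ee_pos: [554.3, 107.0, 93.8]
orientation: [2.294, 2.146, -0.009]
ft_force: [-5.2, -14.9, 6.1]
width: 21.8
grasp_force: 30.0
r 138.6 a 1.571
```

Lever at about 1.57. I'll release, lift and verify.

```bash
python3 -m jog '[[0,0,0,0,0,0,0.2],[0,0,0,0,0,0,0.55],[0,0,0,0,0,0,0.55],[0,0,0,0,0,0,0.55],[0,0,-0.3,0,0,0,0.55],[0,0,-0.6,0,0,0,0.55],[0,0,-0.8,0,0,0,0.55],[0,0,-0.8,0,0,0,0.55],[-0.6,0,-0.8,0,0,0,0.55],[-0.6,0,-0.7,0,0,0,0.55],[0,0,0,0,0,0,0.55],[0,0,0,0,0,0,0.55]]'
python3 - <<'E'
from ef import *
V=view("wrist");im=optics.get_image("wrist").copy();q=np.array([557.05,160.45,-.0525])
for a in(1.45,1.571):
    k=proj("wrist",V,place([[-140*np.cos(a),85-140*np.sin(a),123]],*q))[0];cv2.circle(im,tuple(int(round(x)) for x in k),2,(255,0,0),-1)
for P in([86,-20,120],):
    k=proj("wrist",V,place([P],*q))[0];cv2.circle(im,tuple(int(round(x)) for x in k),2,(0,255,0),-1)
save("w9",im,k=1.3)
edgefit(im[:,:,::-1].copy(),V,q,400,edges=[((-50,-23,63),(-50,23,63)),((50,-23,63),(50,23,63)),((-48,-25,63),(-20,-25,63)),((20,-25,63),(48,-25,63)),((-48,25,63),(-20,25,63)),((20,25,63),(48,25,63))])
E
```

```text
t: 24.65
ee_pos: [553.0, 61.9, 254.9]
orientation: [2.296, 2.143, 0.003]
ft_force: [-0.8, -0.1, -0.2]
width: 48.3
grasp_force: 0.0
edgefit [ 5.567962e+02  1.598546e+02 -3.830000e-02] [(0, 25, 0.08), (1, 25, -0.02), (2, 25, -0.03), (3, 25, -0.02), (4, 25, 0.08), (5, 25, -0.22)]
```

View pics/w9.png

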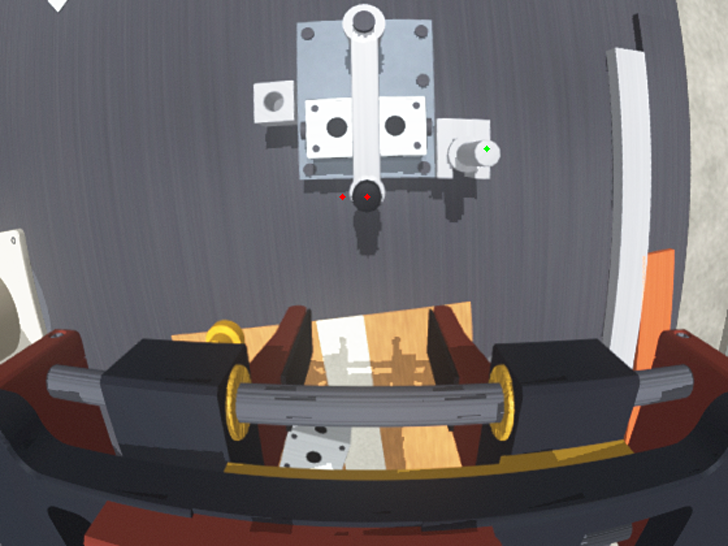

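The knob at (367,197) is on the 1.571 mark. The pin is upright in the notch at (486,152), and the block is seated under the lever. Handing in.

```bash
python3 -c "
from workcell import ctrl
print(ctrl.close_job())"
```

```text
the job is handed in; nothing more can be done
None
```

I handed the job in at about 25 s, with no score returned: the final picture shows the block seated in the pocket, the pin upright in the notch and the lever shut at about 1.57 rad.

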